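# Index the work case to the next station and lever its cover open

### The job

On the jeweller's bench, slide the work-case carrier along its rail to the next station, so that its sprung nose clicks in between the two pins of that bracket (not the bracket further on). Then, with the carrier there, use the flat-bladed bench knife to lever the case's steel cover well open (to about 45 degrees; it stays where it is left), not your fingers, and lay the knife flat back down on the bench top. Leave the ring clamp, mallet and jar where they are.

Things in the scene. Friction and masses are not known exactly. Their poses are not given: they have to be found in the camera images.
- rail: Fixed slide: aluminium bed 90 mm (x) by 460 mm (y), 12 mm thick, with two steel rods on top and end stops 26 mm high. Origin on the bench under the slide; the bed reaches from y = -250 to +210 mm and x = -45 to +45 mm of it. The carrier travels along this frame's y axis; -x is the front (towards the robot).
- carriage: Carrier sliding on the rail (0.7 kg, 1 N friction); rail's axes, origin at bench height under the case's centre. Plate x +-55, y -120 to +55, z 26 to 38 mm. On it a dark wooden case 100 x 100 mm, z 38 to 83, with a steel cover; a wooden ledge juts from its front, x -50 to -68, 100 mm wide, top z 73. Upright grip at the -y end. Starts at the rail's -y end; the stations lie to +y.
- grip (a point): Middle of the top of the carrier's upright grip, an aluminium plate 14 mm thick (along the rail, y), 40 mm wide (x), rising from z = 38 to 100 mm; its centre is 100 mm to -y of the case's centre, leaving 43 mm of clear space between it and the case. It can be pinched from above or pushed.
- carrier_index (a point): Centre of the sprung nose (12 mm round) at the middle of the carrier's rear (+x) edge, 62 mm behind the case's centre, 32 mm above the bench. It springs back to pass a pin (about 6 N of push along the rail) and draws itself in between two pins from within about 4 mm.
- station_next: The next station, the first bracket met: steel block 38 x 34 x 20 mm fixed at the rail's rear, two upright pins (10 mm round, 16 mm apart along the rail, tops at 44 mm), back plate 55 mm high. Rail's axes; origin at bench height on the rail's centre line, pins 70 mm to +x of it. The carrier is in this station when carrier_index is level with this origin along y.
- station_last: The station after that, an identical bracket further along +y; not to be used.
- cover: Flat steel cover, 118 mm (x) by 100 mm (y), 6 mm thick, 70 g. Origin on its underside at the hinge: the case's upper far (+x) edge, 83 mm above the bench, 50 mm behind the case's centre. Shut, it has the rail's axes and reaches 118 mm to -x. The front lip goes up to open (positive turn about y). A stiff hinge holds it at any angle; 1 to 1.5 N at the lip raises it.
- cover_lip (a point): Middle of the lower front edge of the cover's lip, 118 mm from the hinge; the lip juts 18 mm past the case's front. Between the lip's underside (83 mm above the bench when shut) and the wooden ledge below (73 mm) is a slot 10 mm high, 18 mm deep and 100 mm wide, open to the front: room for the blade.
- knife: Loose blunt flat-bladed bench knife, 200 mm long, 90 g, lying along its x axis on the right or left of the bench. Wooden handle 110 (x) by 20 (y) by 24 mm (z); straight steel blade 16 mm wide, 3 mm thick, from x = 55 to 145 mm, mid-thickness 12 mm above the underside. Origin at the centre of the handle's underside; it balances near x = 40 mm.
- knife_tip (a point): Middle of the blade's end: x = 145 mm, z = 12 mm in the knife's frame.
- ring_clamp: Bystander: wooden ring clamp, 130 x 29 x 22 mm, with a steel band round its middle, no blade; origin at the centre of its underside. It lies right or left, on the knife's other hand.
- mallet: Bystander: wooden mallet lying down, head 56 mm across and 110 mm long, handle reaching 170 mm along its +x; origin under the centre of the head.
- jar: Bystander: glass jar with steel cap, 68 mm across, 70 mm high; origin at the centre of its underside.
Mind the look-alikes: they are no part of the job. What is shaped like the knife but blue or yellow is not meant.

How it is judged:
On the way, in this order (a step that is already met when the one before it is completed fails the run):
1. the carrier stands in the next station's detent (within 3 mm along the rail) with the cover still shut (y of carrier_index in the frame of station_next between -0.003 and 0.003 m and angle between cover's own z axis and vertical below 0.08 rad), for 0.2 s.
2. the knife is raising the cover (opened at least 0.15 rad and in contact with the knife) (angle between cover's own z axis and vertical above 0.15 rad and contact force between knife and cover above 0.1 N), for 0.1 s.
At the end, for the whole second after the job is handed in: The carrier stands in the next station within 3 mm along the rail, the cover stands open by at least 0.5 rad (29 degrees) and still, the knife lies flat (within 0.15 rad, underside within 8 mm of the bench top) and at rest on the bench (y of carrier_index in the frame of station_next between -0.003 and 0.003 m and angle between cover's own z axis and vertical above 0.5 rad and angular speed of cover below 0.1 rad/s and height (world z) of knife between -0.008 and 0.008 m and angle between knife's own z axis and vertical below 0.15 rad and linear speed of knife below 0.02 m/s); the robot touches nothing.
It fails at once if the cover is opened by the fingers or arm instead of the knife (angle between cover's own z axis and vertical above 0.06 rad and contact force between any of the fingers, the arm and cover above 0.5 N).
It fails at once if the ring clamp is moved by more than 30 mm (distance of ring_clamp from where it was at the start of the episode above 0.03 m).
It fails at once if the mallet is moved by more than 30 mm (distance of mallet from where it was at the start of the episode above 0.03 m).
It fails at once if the jar is moved by more than 30 mm (distance of jar from where it was at the start of the episode above 0.03 m).
It also fails if it takes over 67 s, if anything falls off the work surface, if the arm or the gripper's body presses on something with over 40 N, if the wrist force passes 120 N, or if a joint passes its speed limit or range.

### The arm

A 7-joint arm with a two-finger parallel gripper is mounted at the origin on the work surface. World frame = base frame: x ahead of the robot, y to its left, z up, the work surface at z = 0. Lengths are in m, angles in rad, forces in N, time in s.
With the tool pointing down it reaches from about 0.425 to 0.975 m from the base axis. Payload 16.7 kg.
Tool frame: the origin (TCP) lies at the very end of the fingers, on their centre line; the grasp point (between the pads) lies 19 mm behind it; z points along the fingers, y is the line along which they close (so a half turn about z gives the same grasp; the last joint's range is limited). The gripper opens to 85 mm and grips with 20 to 120 N. Pads are 22 mm wide; open, the fingers measure 114 mm over their backs; the gripper's body (76 mm by 85 mm) begins 54 mm behind the grasp point. The pads swing forward as they close: fully open they stand 13 mm farther back than shut.
Start: joints at [-1.438, 0.426, 0.074, 1.606, -0.034, 1.111, -0.067], TCP at [0.188, 0.648, 0.231] pointing down, gripper open.
Joint ranges: [-2.85, 2.85], [-0.5, 2.14], [-1.23, 1.37], [0.21, 2.46], [-1.02, 4.16], [0.16, 2.05], [-2.73, 2.73]. Speed limits (rad/s): [1.89, 1.89, 2.39, 2.39, 3.01, 3.01, 3.01].

### API

Orientations are given as a unit quaternion [x, y, z, w].
In Python, from station import manip, eyes gives the robot as it stands. The module is installed in compiled form; this text tells all that it offers.
- The arm moves only by the tool apply_moves, never from a script. Its argument "deltas" is a list that holds one entry, the list of rows, each a list of 7 numbers: the opening, from -1 (shut) to 1 (fully open), then the shift along the tool's x, y, z in cm, then the turn, a rotation vector about the tool's x, y, z in rad. In form: [[[claw, tx, ty, tz, ax, ay, az], ...]]. A call has 1 to 5 rows; each row is the pose to reach, as a shift and turn from the pose commanded when the call began, along the tool's axes at that moment; what a row does not reach only later rows make up. A row lasts 1/10 s, in which the tool goes at most 50 mm and 8.59 degrees, less where a joint would pass 70% of its speed; a pose out of reach is approached as far as the arm can. A call with a gripper value outside its range is refused whole. The fingers move at their own pace and stop on an object; the grip force is fixed at half the most. Time passes only in rows, so rows that repeat a pose let the fingers close. It gives the time, the measured TCP pose, the force, the opening and the grip force at its end, in the units of the state.
- manip.get_state(): the state, without advancing time (a new reading comes with each control period).
- eyes.grab_frame(name): name is "scene" or "top" or "wrist"; returns the picture (480x640x3 uint8, red, green, blue); there is no depth.
- eyes.calibration(name): a dict with "fx", "fy", "cx", "cy" (pixels), "rvec" (rotation vector, rad) and "tvec" (3), from world to camera coordinates, as OpenCV has them. Camera axes: x right, y down, z forward; pixel columns grow to the right and rows downward; lengths in m; the calibration is good to about 2 mm. A picture is of the moment at which its call begins: read the wrist's pose just before it. calibration takes no time and is no camera call; for the wrist camera it gives the pose at the moment of the call.
- manip.sign_off(): hands the job in; it is judged then, once.
The state is a dict: "time_s": time; "qpos": joint angles; "joint_vel": joint speeds; "effort": joint torques, N m; "tcp_pos": TCP position; "ee_rot": TCP orientation; "force": force on the tool from outside, world axes, zero at the start; "torque": the same for the moment, N m; "width": opening from 0.0 (shut) to 1.0 (fully open); "gripper_force": force on a finger pad.
Only numpy, scipy, OpenCV 4.12 (cv2) and the standard library are available. Lean on these libraries where they do the work, as an engineer would, in place of code of your own. Each camera call takes 0.05 s, during which the arm holds its last target. There are 200 camera calls.

## Working session

There is one attempt and no reset: what is moved stays moved. The work goes in short steps, Python scripts to look and compute and a tool call to move; the robot and the scene stay as the last step left them, time stands still between calls to the robot, and variables do not carry over. Pictures are saved under pics/ and viewed, at most 10 in all, crops included, and the job is handed in when it is done.

Besides the shell and the picture viewer there is one more tool, called as name([rows], argument=value, ...), one row to a line, values as JSON. apply_moves: Moves the arm, as the interface text tells. Its arguments: {"type":"object","properties":{"deltas":{"type":"array","items":{"type":"array","items":{"type":"array","items":{"type":"number"}}}}},"required":["deltas"]}

```bash
mkdir -p pics; cat > h.py <<'E'
import numpy as np, cv2
from scipy.spatial.transform import Rotation as R
from station import manip, eyes
def save(n,f):
    im=eyes.grab_frame(n); cv2.imwrite(f'pics/{f}.png',im[:,:,::-1]); return im
def ray(n,u,v,z,c=None):
    c=c or eyes.calibration(n); Rm=R.from_rotvec(np.ravel(c['rvec'])).as_matrix(); t=np.ravel(c['tvec'])
    o=-Rm.T@t; d=Rm.T@np.array([(u-c['cx'])/c['fx'],(v-c['cy'])/c['fy'],1]); return o+d*(z-o[2])/d[2]
def proj(n,p,c=None):
    c=c or eyes.calibration(n); Rm=R.from_rotvec(np.ravel(c['rvec'])).as_matrix(); q=Rm@np.array(p)+np.ravel(c['tvec'])
    return np.array([c['cx']+c['fx']*q[0]/q[2],c['cy']+c['fy']*q[1]/q[2]])
def delta(p,q=None):
    "tool-frame delta (cm, rotvec) from the current measured pose to p,q"
    s=manip.get_state(); r=R.from_quat(s['ee_rot']); d=r.inv().apply(np.array(p)-s['tcp_pos'])*100
    w=(r.inv()*(q if q is not None else r)).as_rotvec(); return np.round(d,2),np.round(w,3)
E
python3 - <<'E'
from h import *
save('scene','s0'); save('top','t0')
for n in('scene','top'):
    c=eyes.calibration(n); print(n,c)
s=manip.get_state(); print(s['tcp_pos'],s['ee_rot'],R.from_quat(s['ee_rot']).as_matrix().round(3))
E
```

```text
scene {'fx': 584.5337973891803, 'fy': 584.5337973891803, 'cx': 323.09784257310025, 'cy': 236.14717461743214, 'rvec': array([ 1.55615463,  2.02898514, -0.78343015]), 'tvec': array([ 0.12482323, -0.26740978,  1.59359182])}
top {'fx': 493.6256714334922, 'fy': 493.6256714334922, 'cx': 324.76150705334453, 'cy': 243.01639276600292, 'rvec': array([ 2.13351297, -2.15102477,  0.16118349]), 'tvec': array([0.00526319, 0.45677473, 1.14449653])}
[0.18762075 0.64800037 0.23065318] [ 1.40462321e-01  9.90085835e-01 -6.11867781e-04 -3.87703254e-05] [[-0.961  0.278 -0.   ]
 [ 0.278  0.961 -0.001]
 [-0.    -0.001 -1.   ]]
```

View pics/s0.png

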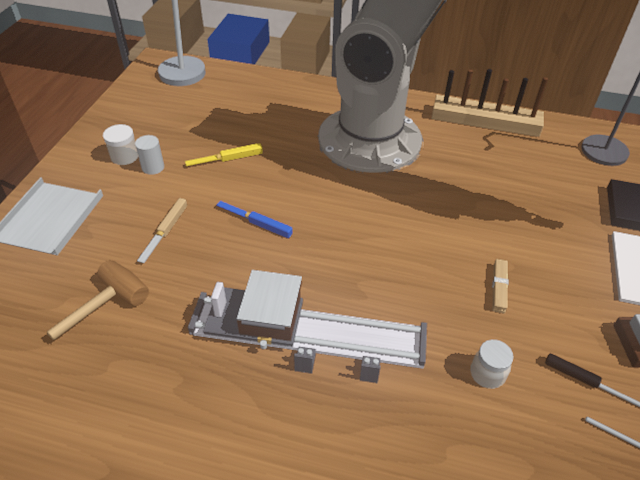

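View pics/t0.png

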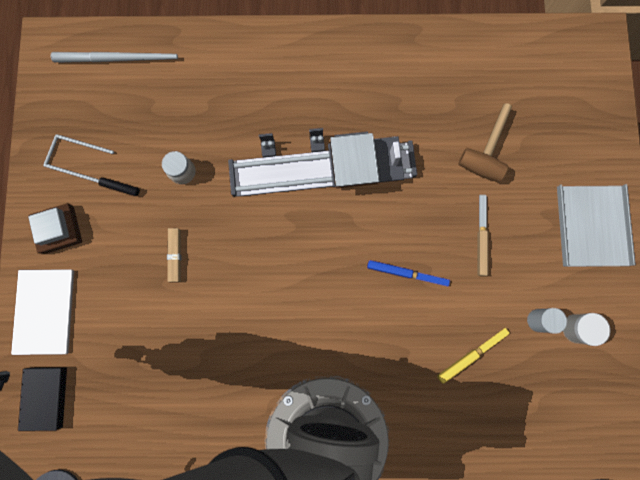

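The scene view shows the carrier (270,310), next bracket (305,360), last bracket (371,368), and wood and steel knife (165,230). In the top view the next bracket is at (317,137) and the last at (267,143). Knife candidates in the top view: wood handle with steel blade (484,235), blue (409,273), yellow (475,355), ring clamp (173,255). I choose (484,235) and check it in a close crop.

```bash
python3 - <<'E'
from h import *
im=cv2.imread('pics/t0.png'); cv2.imwrite('pics/c0.png',cv2.resize(im[110:290,225:500],None,fx=2.9,fy=2.9,interpolation=cv2.INTER_CUBIC))
hsv=cv2.cvtColor(im,cv2.COLOR_BGR2HSV)
# knife handle: bright wood; blade: grey
roi=hsv[180:290,460:510]
for nm,m in(('handle',cv2.inRange(roi,(5,60,150),(25,150,255))),('blade',cv2.inRange(roi,(0,0,120),(180,45,255)))):
    m=cv2.morphologyEx(m,cv2.MORPH_OPEN,np.ones((3,3)))
    cs,_=cv2.findContours(m,0,2)
    for c in cs:
        if cv2.contourArea(c)<60: continue
        r=cv2.minAreaRect(c); b=cv2.boxPoints(r)+[460,180]; z=.024 if nm=='handle' else .0135
        print(nm,r[1],[ray('top',*p,z)[:2].round(3).tolist() for p in b], ray('top',r[0][0]+460,r[0][1]+180,z).round(4))
E
```

```text
handle (5.999999046325684, 46.99999237060547) [[0.381, -0.368], [0.495, -0.375], [0.494, -0.389], [0.38, -0.383]] [ 0.4371 -0.3786  0.024 ]
blade (31.0, 7.0) [[0.577, -0.38], [0.577, -0.397], [0.499, -0.393], [0.499, -0.376]] [ 0.5376 -0.3864  0.0135]
```

View pics/c0.png

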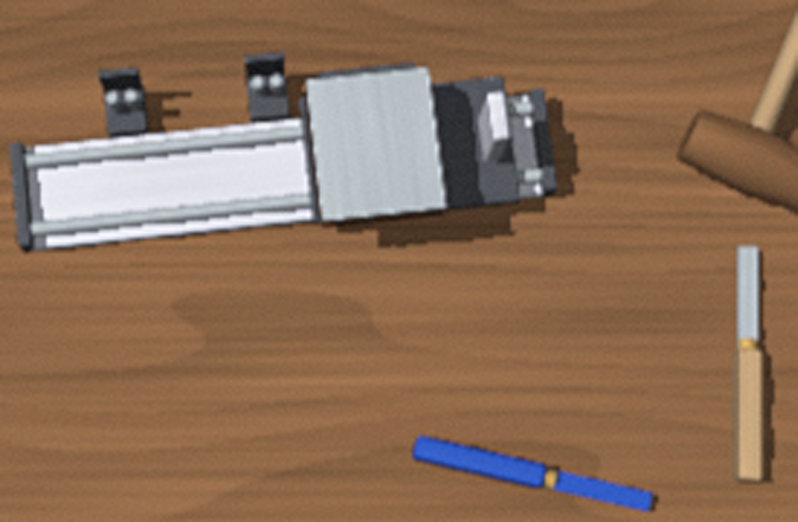

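The crop confirms the knife: steel blade (748,290), wooden handle (750,410). Also visible: next bracket pins (256,82)/(277,82), last (111,98)/(133,95), the cover's corners, and the grip at (495,115).

```bash
python3 - <<'E'
from h import *
P=lambda x,y,z: ray('top',225+x/2.9,110+y/2.9,z)
pn=[P(256,82,.044),P(277,82,.044)]; pl=[P(111,98,.044),P(133,95,.044)]
n=np.mean(pn,0); l=np.mean(pl,0); print('pins',n.round(4),l.round(4))
c=[P(*q,.089) for q in((306,80),(430,67),(445,208),(318,220))]; print('cover',np.round(c,4))
for i in range(4): print(np.linalg.norm(c[i]-c[(i+1)%4]).round(4))
d=(l-n)[:2]; print('yaw pins',np.arctan2(-d[0],d[1]), np.linalg.norm(d))
for a,b in((1,0),(2,3)):
    d=(c[b]-c[a])[:2]; print('yaw cover',np.arctan2(-d[0],d[1]))
print('bed edge', P(48,247,.012).round(4),P(315,219,.012).round(4))
d=(P(48,247,.012)-P(315,219,.012))[:2]; print(np.arctan2(-d[0],d[1]))
print('grip', [P(*q,.1).round(4) for q in((478,95),(502,91),(508,150),(490,155))])
E
```

```text
pins [0.715  0.0187 0.044 ] [0.7032 0.1406 0.044 ]
cover [[ 0.6994 -0.0141  0.089 ]
 [ 0.7096 -0.1149  0.089 ]
 [ 0.5914 -0.1242  0.089 ]
 [ 0.5823 -0.0225  0.089 ]]
0.1014
0.1186
0.1021
0.1174
yaw pins 0.09586542634896668 0.1224718877103289
yaw cover 0.10048884435466557
yaw cover 0.08846508633194688
bed edge [0.5816 0.2063 0.012 ] [ 0.6042 -0.0216  0.012 ]
0.0990512221462167
grip [array([ 0.6815, -0.1517,  0.1   ]), array([ 0.6847, -0.1711,  0.1   ]), array([ 0.6355, -0.1744,  0.1   ]), array([ 0.6315, -0.1599,  0.1   ])]
```

```bash
cat >> h.py <<'E'
PSI=0.096
ex=np.array([np.cos(PSI),np.sin(PSI),0]); ey=np.array([-np.sin(PSI),np.cos(PSI),0])
Q=R.from_matrix(np.c_[-ex,ey,[0,0,-1]])
E
python3 - <<'E'
from h import *
print(delta([.664,-.167,.18],Q), delta([.664,-.167,.062],Q))
E
```

```text
(array([-68.43, -65.03,   5.15]), array([-0.001, -0.   , -0.378])) (array([-68.42, -65.01,  16.95]), array([-0.001, -0.   , -0.378]))
```

apply_moves([
  [[-0.2, -68.4, -65.0, 5.1, 0, 0, -0.378], [-0.2, -68.4, -65.0, 5.1, 0, 0, -0.378], [-0.2, -68.4, -65.0, 5.1, 0, 0, -0.378], [-0.2, -68.4, -65.0, 5.1, 0, 0, -0.378], [-0.2, -68.4, -65.0, 5.1, 0, 0, -0.378]],
])

```text
time_s: 0.6
tcp_pos: [0.3144, 0.4307, 0.2175]
ee_rot: [-0.048, 0.999, -0.0, -0.0]
force: [1.3, -0.4, 0.1]
width: 0.399
gripper_force: 0.0
```

```bash
python3 - <<'E'
from h import *
print(delta([.664,-.167,.18],Q),manip.get_state()['tcp_pos'])
E
```

```text
(array([-29.05, -62.86,   3.76]), array([-0., -0.,  0.])) [0.31437686 0.43073663 0.21752206]
```

apply_moves([
  [[-0.2, -29.0, -62.8, 3.7, 0, 0, 0], [-0.2, -29.0, -62.8, 3.7, 0, 0, 0], [-0.2, -29.0, -62.8, 3.7, 0, 0, 0], [-0.2, -29.0, -62.8, 3.7, 0, 0, 0], [-0.2, -29.0, -62.8, 3.7, 0, 0, 0]],
])

```text
time_s: 1.1
tcp_pos: [0.4402, 0.2153, 0.2044]
ee_rot: [-0.048, 0.999, 0.0, 0.0]
force: [1.1, 1.2, -0.6]
width: 0.403
gripper_force: 0.0
```

```bash
python3 - <<'E'
from h import *
print(delta([.664,-.167,.18],Q),manip.get_state()['tcp_pos'])
E
```

```text
(array([-18.6 , -40.21,   2.44]), array([0., 0., 0.])) [0.44016865 0.21532121 0.2044303 ]
```

apply_moves([
  [[-0.2, -18.6, -40.2, 2.4, 0, 0, 0], [-0.2, -18.6, -40.2, 2.4, 0, 0, 0], [-0.2, -18.6, -40.2, 2.4, 0, 0, 0], [-0.2, -18.6, -40.2, 2.4, 0, 0, 0], [-0.2, -18.6, -40.2, 2.4, 0, 0, 0]],
])

```text
time_s: 1.6
tcp_pos: [0.5663, -0.0, 0.1908]
ee_rot: [-0.048, 0.999, 0.0, -0.0]
force: [1.0, -0.4, 0.2]
width: 0.402
gripper_force: 0.0
```

```bash
python3 - <<'E'
from h import *
print(delta([.664,-.167,.18],Q),manip.get_state()['tcp_pos'])
E
```

```text
(array([ -8.12, -17.56,   1.08]), array([ 0., -0.,  0.])) [ 5.66301775e-01 -1.63868109e-05  1.90777573e-01]
```

apply_moves([
  [[-0.2, -8.1, -17.5, 1.0, 0, 0, 0], [-0.2, -8.1, -17.5, 1.0, 0, 0, 0], [-0.2, -8.1, -17.5, 1.0, 0, 0, 0], [-0.2, -8.1, -17.5, 1.0, 0, 0, 0], [-0.2, -8.1, -17.5, 1.0, 0, 0, 0]],
])

```text
time_s: 2.1
tcp_pos: [0.6637, -0.1711, 0.18]
ee_rot: [-0.045, 0.999, -0.002, -0.0]
force: [-0.5, 0.4, 0.1]
width: 0.4
gripper_force: 0.0
```

```bash
python3 - <<'E'
from h import *
print(delta([.664,-.167,.062],Q),manip.get_state()['tcp_pos'])
save('wrist','w0')
im=save('top','t1')
print(proj('wrist',[.664,-.167,.1]))
E
```

```text
(array([-0.07,  0.44, 11.8 ]), array([-0.003, -0.001, -0.006])) [ 0.66374943 -0.17105857  0.17997578]
[319.19075763 246.4184609 ]
```

View pics/w0.png

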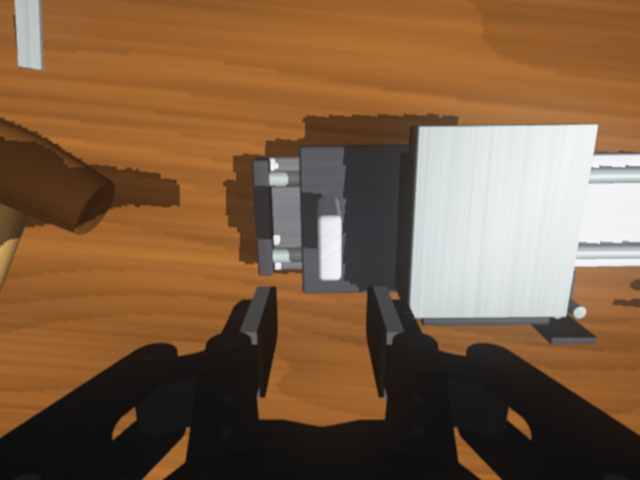

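The wrist view shows the grip top at (330,247), 11 px right of prediction, and the cover spanning (412..596, 125..318).

```bash
python3 - <<'E'
from h import *
c=eyes.calibration('wrist')
print('grip',ray('wrist',330,247,.1,c))
for p in((412,126),(596,125),(574,318),(414,318)): print(ray('wrist',*p,.089,c).round(4))
print(delta([.664,-.167,.062],Q))
E
```

```text
grip [ 0.66377076 -0.16072975  0.1       ]
[ 0.5922 -0.1214  0.089 ]
[ 0.5821 -0.0187  0.089 ]
[7.0e-01 1.0e-04 8.9e-02]
[ 0.7095 -0.1019  0.089 ]
(array([-0.12, -0.14, 11.8 ]), array([-0.   , -0.001, -0.002]))
```

apply_moves([
  [[-0.2, -0.1, 0.2, 5, 0, 0, 0], [-0.2, -0.1, 0.2, 10, 0, 0, 0], [-0.2, -0.1, 0.2, 11.8, 0, 0, 0], [-0.2, -0.1, 0.2, 11.8, 0, 0, 0], [-0.2, -0.1, 0.2, 11.8, 0, 0, 0]],
])

```text
time_s: 2.7
tcp_pos: [0.6648, -0.1624, 0.0647]
ee_rot: [-0.048, 0.999, -0.0, 0.001]
force: [1.0, -1.0, 0.4]
width: 0.398
gripper_force: 0.0
```

apply_moves([
  [[-1, 0, 0, 0, 0, 0, 0], [-1, 0, 0, 0, 0, 0, 0], [-1, 0, 0, 0, 0, 0, 0], [-1, 0, 0, 0, 0, 0, 0], [-1, 0, 0, 0, 0, 0, 0]],
])

```text
time_s: 3.2
tcp_pos: [0.6653, -0.1629, 0.0656]
ee_rot: [-0.048, 0.999, -0.0, 0.002]
force: [-1.4, -0.4, 9.7]
width: 0.155
gripper_force: 58.4
```

```bash
python3 - <<'E'
from h import *
print(manip.get_state())
im=save('top','t1')[:,:,::-1]
E
```

```text
{'time_s': 3.2, 'qpos': array([-0.11299159,  0.63924169,  0.36642726,  1.72210834, -0.2939176 ,
        0.83096516,  2.05336532]), 'joint_vel': array([-9.94855194e-04, -1.24908639e-03, -4.10283229e-05,  4.50772697e-04,
        9.32236132e-04, -2.66546577e-05,  1.65731320e-03]), 'effort': array([-5.92517015e-02, -9.69400334e+01,  1.26676521e+01, -3.43284059e+01,
       -3.09371827e-01, -5.10007516e-01, -2.41539823e-01]), 'tcp_pos': array([ 0.6653368 , -0.16291734,  0.06563414]), 'ee_rot': array([-4.81246767e-02,  9.98839712e-01, -3.04641541e-04,  1.77577207e-03]), 'force': array([-1.38823501, -0.39219886,  9.69497069]), 'torque': array([-0.00401031,  0.37085418,  0.28045291]), 'gripper_force': 58.38356673717499, 'width': 0.15458691136611039}
```

apply_moves([
  [[-1, 0, 1.5, 0, 0, 0, 0], [-1, 0, 3, 0, 0, 0, 0], [-1, 0, 4.5, 0, 0, 0, 0], [-1, 0, 5.5, 0, 0, 0, 0], [-1, 0, 6, 0, 0, 0, 0]],
])

```text
time_s: 3.75
tcp_pos: [0.6592, -0.1021, 0.0656]
ee_rot: [-0.048, 0.999, 0.0, 0.001]
force: [-4.1, -2.5, 12.7]
width: 0.156
gripper_force: 63.1
```

apply_moves([
  [[-1, 0, 0.5, 0, 0, 0, 0], [-1, 0, 0.9, 0, 0, 0, 0], [-1, 0, 1.3, 0, 0, 0, 0], [-1, 0, 1.6, 0, 0, 0, 0], [-1, 0, 1.6, 0, 0, 0, 0]],
])

```text
time_s: 4.25
tcp_pos: [0.6576, -0.0866, 0.0656]
ee_rot: [-0.048, 0.999, 0.0, 0.001]
force: [-6.6, 2.3, 14.8]
width: 0.153
gripper_force: 63.6
```

```bash
python3 - <<'E'
from h import *
s=manip.get_state(); print(s['tcp_pos'],s['force'],s['tcp_pos']@ey+.1)
a=save('top','t2')[:,:,::-1]; b=save('scene','s2')[:,:,::-1]
A=cv2.resize(a[115:215,270:430],None,fx=5,fy=5,interpolation=cv2.INTER_CUBIC)[:300]
B=cv2.resize(b[320:380,250:410],None,fx=5,fy=5,interpolation=cv2.INTER_CUBIC)
cv2.imwrite('pics/c2.png',np.vstack([A,B]))
E
```

```text
[ 0.65759138 -0.08663573  0.06562028] [-6.57097255  2.31050916 14.84885867] -0.04926867331468032
```

View pics/c2.png

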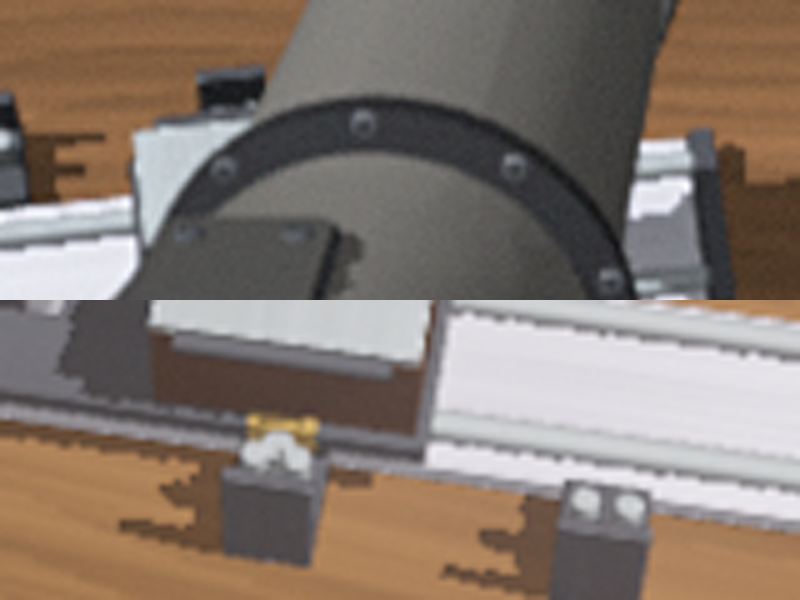

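The scene crop shows the nose housing (283,430) centred behind the next bracket's pins (262/300,450). The bracket at (607,505) is free. Release and lift.

apply_moves([
  [[-0.2, 0, 0, 0, 0, 0, 0], [-0.2, 0, 0, 0, 0, 0, 0], [-0.2, 0, 0, 0, 0, 0, 0], [-0.2, 0, 0, -3, 0, 0, 0], [-0.2, 0, 0, -8, 0, 0, 0]],
])

```text
time_s: 4.85
tcp_pos: [0.6548, -0.0866, 0.1411]
ee_rot: [-0.048, 0.999, -0.0, -0.003]
force: [1.2, 0.5, 0.8]
width: 0.4
gripper_force: 0.0
```

apply_moves([
  [[-0.2, 0, -5, -4, 0, 0, 0], [-0.2, 2, -10, -7, 0, 0, 0], [-0.2, 4, -15, -7, 0, 0, 0], [-0.2, 7, -19, -7, 0, 0, 0], [-0.2, 10, -22, -7, 0, 0, 0]],
])

```text
time_s: 5.35
tcp_pos: [0.5876, -0.3032, 0.2133]
ee_rot: [-0.048, 0.999, -0.0, 0.001]
force: [-0.5, -1.6, -0.8]
width: 0.398
gripper_force: 0.0
```

```bash
python3 - <<'E'
from h import *
s=manip.get_state(); print(s['tcp_pos'],s['force'])
a=save('top','t3')[:,:,::-1]; b=save('scene','s3')[:,:,::-1]; save('wrist','w3')
A=cv2.resize(a[115:215,250:410],None,fx=5,fy=5,interpolation=cv2.INTER_CUBIC)[:400]
B=cv2.resize(b[325:365,250:410],None,fx=5,fy=5,interpolation=cv2.INTER_CUBIC)
cv2.imwrite('pics/c3.png',np.vstack([A,B]))
E
```

```text
[ 0.58760916 -0.30324398  0.21330866] [-0.49424178 -1.57373181 -0.84522198]
```

View pics/c3.png

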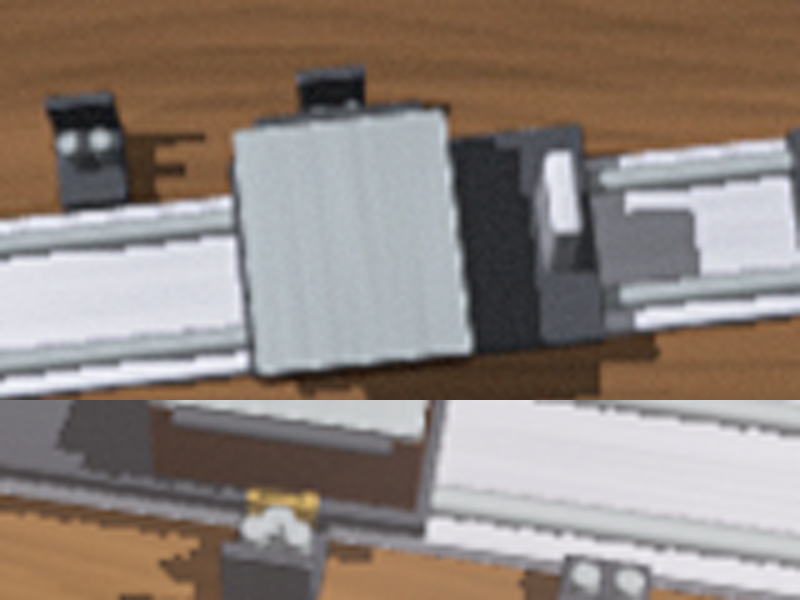

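Nose (280,530) sits between pins (257/297,525), and the cover is shut with top corners (233,130),(443,110),(470,353),(257,374). Next is the knife and the new cover pose.

```bash
python3 - <<'E'
from h import *
P=lambda x,y,z: ray('top',250+x/5,115+y/5,z)
c=[P(*q,.089) for q in((233,130),(443,110),(470,353),(257,374))]; print(np.round(c,4))
print('lip mid',(c[2]+c[3])[:2]/2,'hinge mid',(c[0]+c[1])[:2]/2)
for a,b in((1,0),(2,3)):
    d=(c[b]-c[a])[:2]; print('yaw',np.arctan2(-d[0],d[1]))
for a,b in((3,0),(2,1)):
    d=(c[b]-c[a])[:2]; print('yaw',np.arctan2(d[1],d[0]))
im=cv2.imread('pics/w3.png'); hsv=cv2.cvtColor(im,cv2.COLOR_BGR2HSV); cal=eyes.calibration('wrist')
for n in((0.437,-.379,.024),(.58,-.388,.012)): print(proj('wrist',n,cal))
for nm,lo,hi,z in(('handle',(8,40,150),(25,150,255),.024),('blade',(0,0,110),(180,45,255),.0135)):
    m=cv2.morphologyEx(cv2.inRange(hsv,lo,hi),cv2.MORPH_OPEN,np.ones((5,5)))
    for c in cv2.findContours(m,0,2)[0]:
        if cv2.contourArea(c)<800: continue
        r=cv2.minAreaRect(c); b=cv2.boxPoints(r); print(nm,np.round(r[0]),np.round(r[1]),[ray('wrist',*p,z,cal)[:2].round(3).tolist() for p in b],ray('wrist',*r[0],z,cal)[:2].round(4))
E
```

```text
[[ 0.6917  0.0658  0.089 ]
 [ 0.7007 -0.0331  0.089 ]
 [ 0.5828 -0.0442  0.089 ]
 [ 0.5736  0.0546  0.089 ]]
lip mid [0.57818867 0.00520855] hinge mid [0.69620839 0.01633406]
yaw 0.09055632126189105
yaw 0.09262861507953979
yaw 0.09436782177932257
yaw 0.09361245142766444
[239.45480164  -0.36306867]
[226.05595672 188.74051366]
handle [198. 331.] [19. 60.] [[0.736, -0.429], [0.68, -0.403], [0.687, -0.388], [0.744, -0.413]] [ 0.7111 -0.4079]
handle [243.  38.] [27. 77.] [[0.49, -0.387], [0.437, -0.385], [0.436, -0.365], [0.489, -0.366]] [ 0.4624 -0.3758]
blade [479. 339.] [15. 94.] [[0.7, -0.19], [0.69, -0.102], [0.705, -0.098], [0.715, -0.187]] [ 0.7025 -0.1445]
blade [622. 354.] [19. 51.] [[0.733, -0.011], [0.678, -0.017], [0.681, 0.002], [0.735, 0.008]] [ 0.7063 -0.0048]
blade [485. 294.] [ 73. 126.] [[0.626, -0.211], [0.616, -0.099], [0.687, -0.082], [0.698, -0.2]] [ 0.6557 -0.1482]
blade [234. 140.] [ 21. 100.] [[0.58, -0.393], [0.5, -0.388], [0.499, -0.371], [0.58, -0.375]] [ 0.5386 -0.382 ]
```

```bash
sed -i 's/^PSI=.*/PSI=0.0935/' h.py; cat >> h.py <<'E'
def Qy(a): return R.from_matrix(np.c_[[-np.cos(a),-np.sin(a),0],[-np.sin(a),np.cos(a),0],[0,0,-1]])
E
python3 - <<'E'
from h import *
print(delta([.4755,-.377,.10],Qy(-.065)))
E
```

```text
(array([11.61, -6.15, 11.34]), array([-0.001,  0.   ,  0.155]))
```

apply_moves([
  [[0, 5, -3, 4, 0, 0, 0.155], [0, 9, -5, 8, 0, 0, 0.155], [0, 11.6, -6.15, 11.3, 0, 0, 0.155], [0, 11.6, -6.15, 11.3, 0, 0, 0.155], [0, 11.6, -6.15, 11.3, 0, 0, 0.155]],
])

```text
time_s: 6.0
tcp_pos: [0.4755, -0.3737, 0.0973]
ee_rot: [0.031, 1.0, 0.001, -0.002]
force: [0.2, 0.3, 0.4]
width: 0.504
gripper_force: 0.0
```

```bash
python3 - <<'E'
from h import *
save('wrist','w4'); cal=eyes.calibration('wrist')
for k in(55,-55,20): p=np.array([.4355,-.374,.024])+k/1000*np.array([np.cos(.065),-np.sin(.065),0]); print(k,proj('wrist',p,cal).round())
print(delta([.4755,-.377,.004],Qy(-.065)))
E
```

```text
55 [315. 269.]
-55 [315.  62.]
20 [315. 209.]
(array([ 0.2 , -0.4 ,  9.48]), array([ 0.001, -0.002,  0.005]))
```

View pics/w4.png

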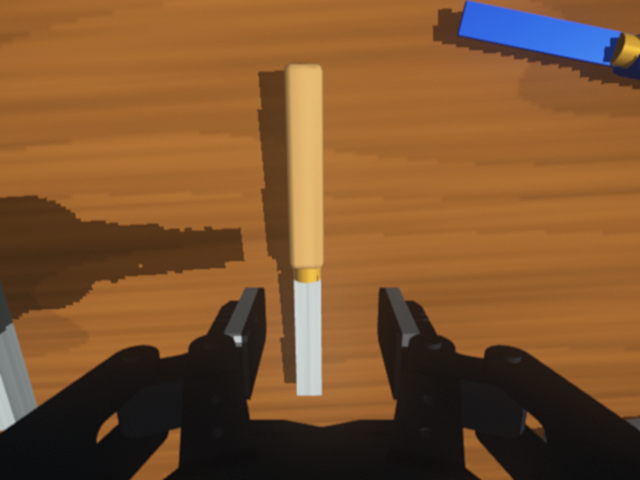

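The wrist view shows the handle from (304,66) to (308,268), with the wooden handle and steel blade matching the knife. It lies about 4 mm further to -y, with yaw ≈ -0.045.

```bash
python3 - <<'E'
from h import *
cal=eyes.calibration('wrist')
a=ray('wrist',304,66,.024,cal);b=ray('wrist',308,268,.024,cal);print(a,b,np.linalg.norm(a-b),np.arctan2(*(b-a)[1::-1]))
yaw=np.arctan2(*(b-a)[1::-1]); u=(b-a)/np.linalg.norm(b-a)
p=b-.015*u; print(p, manip.get_state()['tcp_pos'])
print(delta([p[0],p[1],.004],Qy(yaw)))
E
```

```text
[ 0.3820728  -0.37610598  0.024     ] [ 0.48976643 -0.38163915  0.024     ] 0.10783568043326876 -0.05133361679254036
[ 0.47478619 -0.38086948  0.024     ] [ 0.47786386 -0.37323349  0.09879996]
(array([ 0.25, -0.79,  9.48]), array([ 0.001, -0.002, -0.009]))
```

apply_moves([
  [[0, 0.25, -0.8, 2, 0, 0, 0], [0, 0.25, -0.8, 5, 0, 0, 0], [0, 0.25, -0.8, 7, 0, 0, 0], [0, 0.25, -0.8, 7, 0, 0, 0], [0, 0.25, -0.8, 7, 0, 0, 0]],
])

```text
time_s: 6.55
tcp_pos: [0.477, -0.381, 0.0306]
ee_rot: [0.029, 1.0, -0.0, 0.0]
force: [0.5, -0.2, 0.5]
width: 0.498
gripper_force: 0.0
```

```bash
python3 - <<'E'
from h import *
print(delta([.475,-.381,.004],Qy(-.05)),manip.get_state()['tcp_pos'])
E
```

```text
(array([ 0.2 , -0.02,  2.65]), array([-0.   ,  0.001, -0.007])) [ 0.47695412 -0.38095449  0.03055096]
```

apply_moves([
  [[0, 0.2, 0, 1.5, 0, 0, -0.007], [0, 0.2, 0, 2.6, 0, 0, -0.007], [0, 0.2, 0, 2.6, 0, 0, -0.007], [-0.4, 0.2, 0, 2.6, 0, 0, -0.007], [-1, 0.2, 0, 2.6, 0, 0, -0.007]],
])

```text
time_s: 7.05
tcp_pos: [0.4738, -0.3816, 0.0042]
ee_rot: [0.026, 1.0, -0.0, 0.0]
force: [0.3, -0.2, -1.5]
width: 0.219
gripper_force: 58.6
```

apply_moves([
  [[-1, 0, 0, 0, 0, 0, 0], [-1, 0, 0, 0, 0, 0, 0], [-1, 0, 0, 0, 0, 0, 0], [-1, 0, 0, 0, 0, 0, 0], [-1, 0, 0, 0, 0, 0, 0]],
])

```text
time_s: 7.55
tcp_pos: [0.4738, -0.3816, 0.0041]
ee_rot: [0.026, 1.0, -0.0, 0.0]
force: [-0.5, 0.6, 6.1]
width: 0.218
gripper_force: 59.2
```

```bash
python3 - <<'E'
from h import *
s=manip.get_state(); print(s['tcp_pos'],s['ee_rot'],s['force'],s['width'])
# target pre-insert pose: tip 25 mm in front of lip mid
lip=np.array([.5782,.0052,0]); tip=lip-.03*ex
print('pre',delta(np.r_[(tip-.105*ex)[:2],.2],Qy(PSI)))
E
```

```text
[ 0.47375939 -0.38155941  0.00412344] [ 2.60215586e-02  9.99661290e-01 -2.26922182e-04  3.62785089e-04] [-0.5149509   0.55880459  6.1212779 ] 0.2179496197852019
pre (array([  4.93,  37.2 , -19.61]), array([-0.   ,  0.001, -0.146]))
```

apply_moves([
  [[-1, 0, 0, -2, 0, 0, 0], [-1, 0, 0, -5, 0, 0, 0], [-1, 0, 3, -9, 0, 0, 0], [-1, 1, 7, -12, 0, 0, -0.05], [-1, 2, 11, -13, 0, 0, -0.1]],
])

```text
time_s: 8.05
tcp_pos: [0.4599, -0.2701, 0.136]
ee_rot: [-0.025, 1.0, -0.001, 0.002]
force: [1.3, 0.9, -1.1]
width: 0.22
gripper_force: 58.8
```

```bash
python3 - <<'E'
from h import *
lip=np.array([.5782,.0052,0]); tip=lip-.03*ex
print('pre',delta(np.r_[(tip-.106*ex)[:2],.13],Qy(PSI)),manip.get_state()['tcp_pos'])
E
```

```text
pre (array([ 0.42, 26.31,  0.56]), array([-0.001,  0.003, -0.044])) [ 0.45985321 -0.27007361  0.13600674]
```

apply_moves([
  [[-1, 0.4, 5, 0.5, 0, 0, -0.044], [-1, 0.4, 10, 0.5, 0, 0, -0.044], [-1, 0.4, 15, 0.5, 0, 0, -0.044], [-1, 0.4, 20, 0.5, 0, 0, -0.044], [-1, 0.4, 24, 0.5, 0, 0, -0.044]],
])

```text
time_s: 8.55
tcp_pos: [0.4431, -0.0282, 0.1288]
ee_rot: [-0.047, 0.999, 0.0, 0.0]
force: [1.5, -0.3, -1.3]
width: 0.219
gripper_force: 58.8
```

apply_moves([
  [[-1, 0, 1.5, 0, 0, 0, 0], [-1, 0, 2.3, 0, 0, 0, 0], [-1, 0, 2.3, 0, 0, 0, 0], [-1, 0, 2.3, 0, 0, 0, 0], [-1, 0, 2.3, 0, 0, 0, 0]],
])

```text
time_s: 9.05
tcp_pos: [0.4416, -0.0091, 0.1285]
ee_rot: [-0.045, 0.999, -0.0, -0.0]
force: [-0.0, 0.3, -0.5]
width: 0.217
gripper_force: 58.9
```

```bash
python3 - <<'E'
from h import *
s=manip.get_state(); t=s['tcp_pos']; print(t,R.from_quat(s['ee_rot']).as_matrix().round(3))
lip=np.array([.5782,.0052,0]); tip=lip-.03*ex
print('pre',delta(np.r_[(tip-.106*ex)[:2],.07],Qy(PSI)))
e=R.from_quat(s['ee_rot']).as_matrix()[:,0]*-1
tp=t+.106*e+[0,0,.0079]; print('tip exp',tp,'top',proj('top',tp),'scene',proj('scene',tp), 'ferrule scene',proj('scene',tp-.09*e))
a=save('top','t5')[:,:,::-1]; b=save('scene','s5')[:,:,::-1]
A=cv2.resize(a[130:250,250:410],None,fx=2.5,fy=2.5); B=cv2.resize(b[210:330,220:380],None,fx=5,fy=5,interpolation=cv2.INTER_CUBIC)[:600]
A=cv2.resize(a[170:270,270:390],None,fx=3,fy=3); B=cv2.resize(b[210:310,240:340],None,fx=3,fy=3,interpolation=cv2.INTER_CUBIC)
cv2.imwrite('pics/c5.png',np.hstack([A,B]))
E
```

```text
[ 0.44162204 -0.00913549  0.12854907] [[-0.996 -0.09  -0.   ]
 [-0.09   0.996 -0.   ]
 [ 0.    -0.    -1.   ]]
pre (array([-0.13,  0.15,  5.85]), array([-0.   , -0.   , -0.003]))
tip exp [5.47191176e-01 4.12108189e-04 1.36439453e-01] top [324.86045782 195.68852425] scene [317.91053458 248.8431469 ] ferrule scene [325.40809407 216.4586577 ]
```

View pics/c5.png

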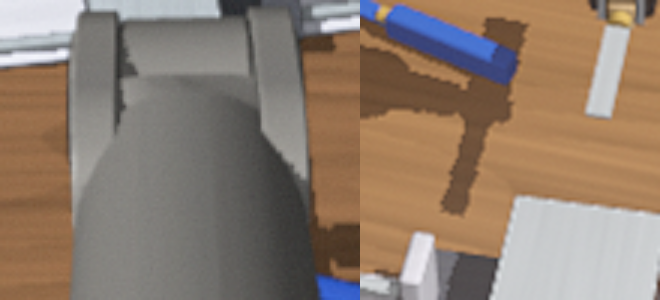

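The scene crop shows the blade tip at (319,248) and ferrule at (327,217), within 1-2 px of prediction, so the knife is held level. Lower to slot height.

apply_moves([
  [[-1, 0, 0.1, 2, 0, 0, -0.003], [-1, 0, 0.1, 4, 0, 0, -0.003], [-1, -0.1, 0.1, 5.8, 0, 0, -0.003], [-1, -0.1, 0.1, 5.85, 0, 0, -0.003], [-1, -0.1, 0.1, 5.85, 0, 0, -0.003]],
])

```text
time_s: 9.65
tcp_pos: [0.4424, -0.0074, 0.0702]
ee_rot: [-0.047, 0.999, -0.0, -0.0]
force: [0.5, -0.5, -1.4]
width: 0.219
gripper_force: 58.9
```

```bash
python3 - <<'E'
from h import *
lip=np.array([.5782,.0052,0]); tip=lip+.013*ex
print(delta(np.r_[(tip-.106*ex)[:2],.07],Qy(PSI)),manip.get_state()['tcp_pos'])
E
```

```text
(array([-4.34, -0.02,  0.02]), array([-0.   , -0.001,  0.001])) [ 0.4423592  -0.00741267  0.07019155]
```

apply_moves([
  [[-1, -1.5, 0, 0, 0, 0, 0], [-1, -2.5, 0, 0, 0, 0, 0], [-1, -3.3, 0, 0, 0, 0, 0], [-1, -3.8, 0, 0, 0, 0, 0], [-1, -3.8, 0, 0, 0, 0, 0]],
])

```text
time_s: 10.15
tcp_pos: [0.4808, -0.0032, 0.0702]
ee_rot: [-0.048, 0.999, -0.0, 0.0]
force: [-0.8, -0.0, -1.5]
width: 0.223
gripper_force: 58.9
```

apply_moves([
  [[-1, -0.3, 0, 0, 0, 0, 0], [-1, -0.5, 0, 0, 0, 0, 0], [-1, -0.5, 0, 0, 0, 0, 0], [-1, -0.5, 0, -0.4, 0, 0, 0], [-1, -0.5, 0, -0.7, 0, 0, 0]],
])

```text
time_s: 10.65
tcp_pos: [0.4849, -0.0028, 0.0773]
ee_rot: [-0.048, 0.999, -0.0, -0.0]
force: [0.1, -0.9, -1.9]
width: 0.223
gripper_force: 58.7
```

```bash
python3 - <<'E'
from h import *
s=manip.get_state(); print(s['tcp_pos'],s['force'],s['torque'])
E
```

```text
[ 0.48491448 -0.00280064  0.07727428] [ 0.13017162 -0.93737748 -1.90792011] [-0.01512271  0.21861455 -0.04264218]
```

apply_moves([
  [[-1, -0.05, 0, -0.7, 0, 0, 0], [-1, -0.15, 0, -1.4, 0, 0, 0], [-1, -0.35, 0, -2.3, 0, 0, 0], [-1, -0.6, 0, -3.2, 0, 0, 0], [-1, -1.0, 0, -4.0, 0, 0, 0]],
])

```text
time_s: 11.15
tcp_pos: [0.4955, -0.0018, 0.1181]
ee_rot: [-0.048, 0.999, 0.0, 0.0]
force: [-1.0, -0.6, -1.5]
width: 0.22
gripper_force: 58.7
```

```bash
python3 - <<'E'
from h import *
s=manip.get_state(); print(s['tcp_pos'],s['force'],s['torque'])
a=save('scene','s6')[:,:,::-1]
cv2.imwrite('pics/c6.png',cv2.resize(a[200:380,200:440],None,fx=2.5,fy=2.5))
E
```

```text
[ 0.49553586 -0.00175781  0.11808319] [-1.01629434 -0.60958431 -1.54374668] [-0.06660205  0.38975335  0.00592367]
```

View pics/c6.png

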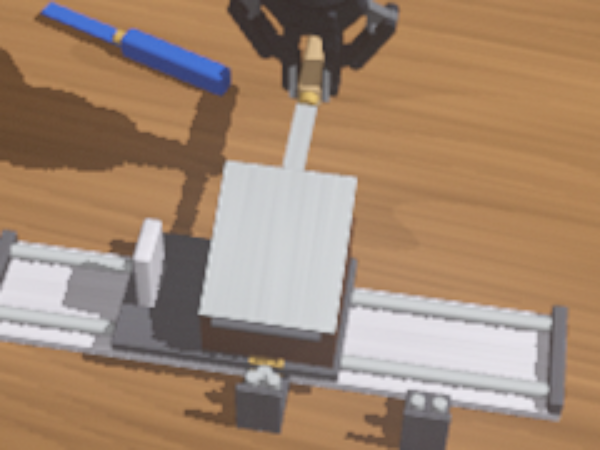

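The cover is lifted, with the blade under its lip at (297,165) and the nose still in its pins (265,375). Continue along the arc.

apply_moves([
  [[-1, -0.4, 0, -0.8, 0, 0, 0], [-1, -0.9, 0, -1.55, 0, 0, 0], [-1, -1.4, 0, -2.3, 0, 0, 0], [-1, -2.0, 0, -2.9, 0, 0, 0], [-1, -2.6, 0, -3.5, 0, 0, 0]],
])

```text
time_s: 11.7
tcp_pos: [0.5217, 0.0008, 0.1526]
ee_rot: [-0.048, 0.999, -0.0, 0.0]
force: [-0.4, -0.3, -2.1]
width: 0.219
gripper_force: 58.8
```

apply_moves([
  [[-1, 0, 0, 0, 0, 0, 0], [-1, 1.5, 0, 0.8, 0, 0, 0], [-1, 4, 0, 1.5, 0, 0, 0], [-1, 6, 0, 1.5, 0, 0, 0], [-1, 8, 0, 1.5, 0, 0, 0]],
])

```text
time_s: 12.2
tcp_pos: [0.4405, -0.0071, 0.1367]
ee_rot: [-0.047, 0.999, -0.0, -0.0]
force: [-0.4, 0.3, 0.1]
width: 0.217
gripper_force: 58.9
```

```bash
python3 - <<'E'
from h import *
s=manip.get_state(); print(s['tcp_pos'],s['force'],s['torque'])
a=save('scene','s7')[:,:,::-1]; save('top','t7')
cv2.imwrite('pics/c7.png',cv2.resize(a[200:380,200:440],None,fx=2.5,fy=2.5))
print(delta([.45,-.2,.14],Qy(-.05)))
E
```

```text
[ 0.44048192 -0.0071107   0.13666456] [-0.40267143  0.25880309  0.10098774] [-0.02694862 -0.05849353 -0.02516843]
(array([  0.75, -19.29,  -0.33]), array([ 0.   , -0.001,  0.145]))
```

View pics/c7.png

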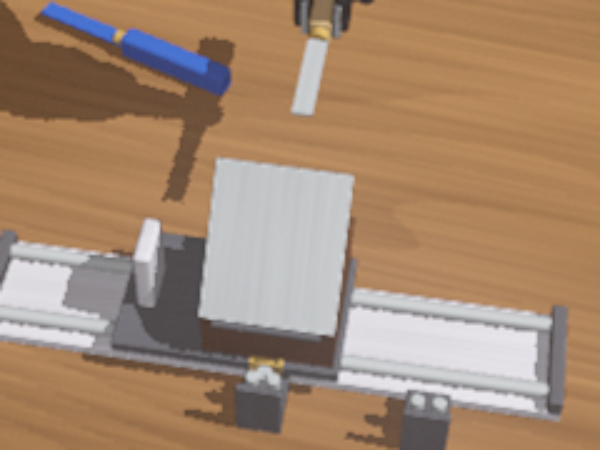

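The cover stands open: lip corners (218,158) and (354,176), blade withdrawn, nose still between the pins (265,375). Check its angle by projection.

```bash
python3 - <<'E'
from h import *
h=np.array([.6957,.0162,.083])
for d in range(25,61,5):
    t=np.radians(d); print(d,[ (proj('scene',h-ex*(.118*np.cos(t)-.006*np.sin(t))+[0,0,.118*np.sin(t)+.006*np.cos(t)]+y*ey)-200)*2.5 for y in(-.05,.05)])
E
```

```text
25 [array([222.01579659, 155.6846223 ]), array([353.13126316, 173.64607507])]
30 [array([220.33725887, 153.18448527]), array([352.65044171, 171.28992867])]
35 [array([218.43894728, 151.82908397]), array([351.98936129, 170.09404252])]
40 [array([216.32866772, 151.66093562]), array([351.14774901, 170.10048904])]
45 [array([214.01637158, 152.71559757]), array([350.12675474, 171.34424731])]
50 [array([211.51429369, 155.02044228]), array([348.92910655, 173.85195935])]
55 [array([208.8370646 , 158.59338827]), array([347.55925928, 177.64064226])]
60 [array([206.00178805, 163.44162268]), array([346.02353003, 182.71639314])]
```

Corrected by the same offset seen at 25°, the cover stands at about 45°. Put the knife back at its original spot.

apply_moves([
  [[-1, 0.2, -5, 0, 0, 0, 0.05], [-1, 0.4, -10, 0, 0, 0, 0.1], [-1, 0.6, -15, 0, 0, 0, 0.145], [-1, 0.7, -20, 0, 0, 0, 0.145], [-1, 0.7, -25, 0, 0, 0, 0.145]],
])

```text
time_s: 12.8
tcp_pos: [0.4587, -0.2586, 0.1372]
ee_rot: [0.025, 1.0, -0.0, 0.0]
force: [1.6, 0.7, -0.8]
width: 0.218
gripper_force: 59.0
```

```bash
python3 - <<'E'
from h import *
print(delta([.474,-.381,.03],Qy(-.05)))
E
```

```text
(array([ -2.12, -12.15,  10.72]), array([-0.   ,  0.001,  0.001]))
```

apply_moves([
  [[-1, -0.8, -4, 2, 0, 0, 0], [-1, -1.6, -8, 5, 0, 0, 0], [-1, -2.1, -12.1, 8, 0, 0, 0], [-1, -2.1, -12.1, 10.7, 0, 0, 0], [-1, -2.1, -12.1, 10.7, 0, 0, 0]],
])

```text
time_s: 13.3
tcp_pos: [0.4713, -0.3784, 0.0264]
ee_rot: [0.026, 1.0, 0.001, -0.003]
force: [-0.0, 0.3, -1.9]
width: 0.222
gripper_force: 59.1
```

```bash
python3 - <<'E'
from h import *
s=manip.get_state(); print(s['tcp_pos'],s['force'],delta([.474,-.381,.0045],Qy(-.05)))
a=save('scene','s8'); t=s['tcp_pos']+[0,0,.0079]; k=-R.from_quat(s['ee_rot']).as_matrix()[:,0]
print('tip exp',proj('scene',t+.106*k),'ferrule',proj('scene',t+.016*k))
hsv=cv2.cvtColor(a,cv2.COLOR_RGB2HSV)[195:290,120:200]
m=cv2.morphologyEx(cv2.inRange(hsv,(0,0,120),(180,45,255)),cv2.MORPH_OPEN,np.ones((3,3)))
for c in cv2.findContours(m,0,2)[0]:
    if cv2.contourArea(c)>40: print(np.round(cv2.boxPoints(cv2.minAreaRect(c))+[120,195],1).tolist())
E
```

```text
[ 0.47125753 -0.37840499  0.02639549] [-1.19067731e-03  3.25918967e-01 -1.90154106e+00] (array([-0.3 , -0.25,  2.19]), array([ 0.002, -0.005, -0.002]))
tip exp [139.56752753 254.96791173] ferrule [159.96988482 226.06380013]
[[136.6, 253.0], [156.2, 225.3], [162.5, 229.7], [142.9, 257.5]]
```

apply_moves([
  [[-1, 0, 0, 0.8, 0, 0, 0], [-1, 0, 0, 1.5, 0, 0, 0], [-1, 0, 0, 2.0, 0, 0, 0], [-1, 0, 0, 2.2, 0, 0, 0], [-1, 0, 0, 2.2, 0, 0, 0]],
])

```text
time_s: 13.85
tcp_pos: [0.4733, -0.378, 0.0082]
ee_rot: [0.025, 1.0, 0.0, 0.0]
force: [0.3, -1.1, -1.6]
width: 0.219
gripper_force: 59.1
```

apply_moves([
  [[-0.2, 0, 0, 0, 0, 0, 0], [0, 0, 0, 0, 0, 0, 0], [0, 0, 0, 0, 0, 0, 0], [0, 0, 0, 0, 0, 0, 0], [0, 0, 0, 0, 0, 0, 0]],
])

```text
time_s: 14.35
tcp_pos: [0.4732, -0.3783, 0.0081]
ee_rot: [0.025, 1.0, -0.0, 0.0]
force: [1.1, -0.4, -0.1]
width: 0.499
gripper_force: 0.0
```

apply_moves([
  [[0, 0, 0, -1.5, 0, 0, 0], [0, 0, 0, -4, 0, 0, 0], [0, 0, 0, -8, 0, 0, 0], [0, 0, 0, -13, 0, 0, 0], [0, 0, 0, -17, 0, 0, 0]],
])

```text
time_s: 14.85
tcp_pos: [0.4729, -0.3786, 0.1816]
ee_rot: [0.025, 1.0, -0.0, 0.001]
force: [0.2, 0.5, 0.1]
width: 0.502
gripper_force: 0.0
```

```bash
python3 - <<'E'
from h import *
s=manip.get_state(); print(s['tcp_pos'],s['force'],s['width'])
a=save('scene','s9'); b=cv2.imread('pics/s7.png')[:,:,::-1]
hsv=cv2.cvtColor(a,cv2.COLOR_RGB2HSV)[195:290,120:200]
m=cv2.morphologyEx(cv2.inRange(hsv,(0,0,120),(180,45,255)),cv2.MORPH_OPEN,np.ones((3,3)))
for c in cv2.findContours(m,0,2)[0]:
    if cv2.contourArea(c)>40: print(np.round(cv2.boxPoints(cv2.minAreaRect(c))+[120,195],1).tolist())
o=np.array([.474,-.381,.012]); k=np.array([1,-.05,0]); print(proj('scene',o+.106*k),proj('scene',o+.016*k))
d=np.abs(a[262:380,200:440].astype(int)-b[262:380,200:440]).max(2); print('cover/carrier change px',(d>40).sum())
a0=cv2.imread('pics/s0.png')[:,:,::-1]
for nm,(x0,x1,y0,y1) in dict(mallet=(40,155,258,340),clamp=(485,515,255,315),jar=(465,520,335,390)).items():
    d=np.abs(a[y0:y1,x0:x1].astype(int)-a0[y0:y1,x0:x1]).max(2); print(nm,(d>40).sum())
E
```

```text
[ 0.47294062 -0.37862749  0.18161441] [0.15601294 0.50105417 0.06580027] 0.5017609784256402
[[138.7, 260.1], [158.0, 232.5], [164.2, 236.8], [144.9, 264.4]]
[140.03600662 262.36073086] [160.2008202 233.5317005]
cover/carrier change px 135
mallet 33
clamp 0
jar 0
```

```bash
python3 - <<'E'
from h import *
a=cv2.imread('pics/s9.png').astype(int); b=cv2.imread('pics/s7.png')
ys,xs=np.where(np.abs(a-b).max(2)[262:380,200:440]>40); print(xs.min()+200,xs.max()+200,ys.min()+262,ys.max()+262)
print(np.percentile(xs+200,[5,50,95]),np.percentile(ys+262,[5,50,95]))
E
```

```text
265 277 262 279
[267. 271. 276.] [262.7 270.  278.3]
```

That change is only the arm's old shadow at (270,270) on the bench. The cover and carrier haven't moved, so I'm handing in.

```bash
python3 -c "
from station import manip
print(manip.sign_off())"
```

```text
the job is handed in; nothing more can be done
None
```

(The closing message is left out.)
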